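Fetch the dosing cup from behind the laundry bottles

TASK

The dosing cup is boxed in behind the three laundry bottles on the grey mat. Clear all three bottles into the metal tray, standing upright, and only then fetch the cup and set it upright inside the rim of the saucer; after that put each bottle back upright, centred on the wooden coaster of its own shape. Knock nothing over, and leave the small amber jar where it is.

Things in the scene. Friction and masses are not known exactly. Their poses are not given: they have to be found in the camera images.
- round_bottle: White plastic bottle with a ROUND body, 62 mm in diameter, 150 mm tall overall: straight to 100 mm, shoulder narrowing to 116 mm, closed with a grey cylindrical cap 35 mm in diameter and 34 mm tall on the vertical axis. The cap spans 116 to 150 mm above the underside. Origin: centre of the underside; z up. Starts on its own coaster (0.27 to 0.63 kg).
- square_bottle: White plastic bottle with a SQUARE body, 58 x 58 mm, 136 mm tall overall: body to 94 mm, low shoulder to 102 mm, closed with a grey cylindrical cap 35 mm in diameter and 34 mm tall on the vertical axis. The cap spans 102 to 136 mm above the underside; x and y are along the sides. Origin: centre of the underside; z up. Starts on its own coaster (0.27 to 0.63 kg).
- oblong_bottle: White plastic bottle with an OBLONG body, 42 mm (its x) by 64 mm (its y), 140 mm tall overall: body to 98 mm, low shoulder to 106 mm, closed with a grey cylindrical cap 35 mm in diameter and 34 mm tall on the vertical axis. The cap spans 106 to 140 mm above the underside. Origin: centre of the underside; z up. Starts on its own coaster (0.27 to 0.63 kg).
- cup: White plastic dosing cup, open at the top, straight-sided, 52 mm outside diameter, 50 mm tall, wall 3 mm, light (40 g). At the start it stands on the grey storage mat (4 mm thick) in the pocket behind and between the three bottles, too close to them for a gripper. Origin: centre of the underside; z up.
- jar: Small amber glass jar with a steel lid, 42 mm in diameter, 58 mm tall, loose on the storage mat just behind the cup (centres 65 to 100 mm apart). To be left alone. Origin: centre of the underside.
- coaster_round: Round wooden coaster, 72 mm in diameter, 3 mm thick, fixed on the 4 mm storage mat; its top is 7 mm above the counter. Home of the round bottle. The three coasters lie around the cup, centres 71 to 72 mm from it and at least 92 mm apart. Origin: centre of its underside.
- coaster_square: Square wooden coaster, 68 x 68 mm, 3 mm thick, fixed on the storage mat, top 7 mm above the counter. Home of the square bottle. Origin: centre of its underside; x and y along the sides.
- coaster_oblong: Oblong wooden coaster, 52 mm (its x) by 72 mm (its y), 3 mm thick, fixed on the storage mat, top 7 mm above the counter. Home of the oblong bottle, whose long side lies along y. Origin: centre of its underside.
- tray: Low open aluminium tray, fixed, 290 mm (its x) by 130 mm (its y) outside, 22 mm tall, walls and floor 5 mm thick: inside 280 x 120 mm, floor 5 mm above the counter. The empty side area; it has room for the three bottles in a row along x, 85 mm apart. Origin: centre of its underside.
- saucer: Round white saucer, fixed, 92 mm outside diameter, 12 mm tall, rim 5 mm thick: inside 82 mm across, flat floor 5 mm above the counter. A soap bar and a tin stand about 115 mm from it towards +x and -x. Origin: centre of its underside.

How it is judged:
On the way, in this order (a step that is already met when the one before it is completed fails the run):
1. all three bottles stand upright and released in the tray, the cup still where it was (x of round_bottle in the frame of tray between -0.14 and 0.14 m and y of round_bottle in the frame of tray between -0.06 and 0.06 m and z of each of round_bottle, square_bottle, oblong_bottle in the frame of tray below 0.012 m and angle between each of round_bottle, square_bottle, oblong_bottle's own z axis and vertical below 0.1 rad and linear speed of each of round_bottle, square_bottle, oblong_bottle below 0.03 m/s and contact force between the fingers and round_bottle below 0.1 N and x of square_bottle in the frame of tray between -0.14 and 0.14 m and y of square_bottle in the frame of tray between -0.06 and 0.06 m and contact force between the fingers and square_bottle below 0.1 N and x of oblong_bottle in the frame of tray between -0.14 and 0.14 m and y of oblong_bottle in the frame of tray between -0.06 and 0.06 m and contact force between the fingers and oblong_bottle below 0.1 N and distance of cup from where it was at the start of the episode below 0.04 m), for 0.2 s.
2. the cup stands upright inside the saucer's rim, released, the bottles still in the tray (x of round_bottle in the frame of tray between -0.14 and 0.14 m and y of round_bottle in the frame of tray between -0.06 and 0.06 m and z of each of round_bottle, square_bottle, oblong_bottle in the frame of tray below 0.012 m and angle between each of round_bottle, square_bottle, oblong_bottle, cup's own z axis and vertical below 0.1 rad and linear speed of each of round_bottle, square_bottle, oblong_bottle, cup below 0.03 m/s and contact force between the fingers and round_bottle below 0.1 N and x of square_bottle in the frame of tray between -0.14 and 0.14 m and y of square_bottle in the frame of tray between -0.06 and 0.06 m and contact force between the fingers and square_bottle below 0.1 N and x of oblong_bottle in the frame of tray between -0.14 and 0.14 m and y of oblong_bottle in the frame of tray between -0.06 and 0.06 m and contact force between the fingers and oblong_bottle below 0.1 N and horizontal distance between cup and saucer below 0.017 m and height (world z) of cup below 0.011 m and contact force between the fingers and cup below 0.1 N), for 0.2 s.
At the end, for the whole second after the job is handed in: Each bottle stands upright (within 0.1 rad) at rest on the coaster of its own shape, its centre within 14 mm of the coaster's; the cup stands upright at rest on the saucer's floor inside the rim, its centre within 17 mm of the saucer's (horizontal distance between round_bottle and coaster_round below 0.014 m and height (world z) of each of round_bottle, square_bottle, oblong_bottle below 0.013 m and angle between each of round_bottle, square_bottle, oblong_bottle, cup's own z axis and vertical below 0.1 rad and linear speed of each of round_bottle, square_bottle, oblong_bottle below 0.02 m/s and horizontal distance between square_bottle and coaster_square below 0.014 m and horizontal distance between oblong_bottle and coaster_oblong below 0.014 m and horizontal distance between cup and saucer below 0.017 m and height (world z) of cup below 0.011 m and linear speed of cup below 0.03 m/s); the robot touches nothing.
It fails at once if the round bottle is knocked over (angle between round_bottle's own z axis and vertical above 0.6 rad).
It fails at once if the square bottle is knocked over (angle between square_bottle's own z axis and vertical above 0.6 rad).
It fails at once if the oblong bottle is knocked over (angle between oblong_bottle's own z axis and vertical above 0.6 rad).
It fails at once if the cup is tipped over (angle between cup's own z axis and vertical above 0.7 rad).
It fails at once if the amber jar is pushed more than 30 mm away or knocked over (distance of jar from where it was at the start of the episode above 0.03 m or angle between jar's own z axis and vertical above 0.5 rad).
It also fails if it takes over 138 s, if anything falls off the work surface, if the arm or the gripper's body presses on something with over 40 N, if the wrist force passes 120 N, or if a joint passes its speed limit or range.

ROBOT

A 6-joint arm with a two-finger parallel gripper is mounted at the origin on the work surface. World frame = base frame: x ahead of the robot, y to its left, z up, the work surface at z = 0. Lengths are in m, angles in rad, forces in N, time in s.
With the tool pointing down it reaches from about 0.35 to 0.975 m from the base axis. Payload 4.9 kg.
Tool frame: the origin (TCP) lies on the centre line of the jaws, within the pads' length; the fingertips stand manip.tip_reach ahead of it and the grasp point (between the pads) is the TCP (manip.tip_reach is the distance from the TCP to the fingertips, in m); z points along the fingers, y is the line along which they close (so a half turn about z gives the same grasp; the last joint's range is limited). The gripper opens to 85 mm and grips with 20 to 120 N. Pads are 22 mm wide; open, the fingers measure 114 mm over their backs; the gripper's body (76 mm by 85 mm) begins 54 mm behind the grasp point. The pads swing forward as they close: fully open they stand 13 mm farther back than shut.
Start: joints at [-1.295, 0.053, 1.613, -0, 1.476, -0.119], TCP at [0.24, -0.577, 0.25] pointing down, gripper open.
Joint ranges: [-3.01, 3.01], [-1.01, 2.22], [0.06, 2.58], [-1.02, 4.17], [0.09, 2.62], [-3.14, 3.14]. Speed limits (rad/s): [2.57, 2.57, 3.14, 3.14, 3.14, 3.14].

INTERFACE

Orientations are given as a unit quaternion [w, x, y, z].
In Python, from plant import manip gives the robot as it stands. The module is installed in compiled form; this text tells all that it offers.
- The arm moves only by the tool move_arm, never from a script. Its argument "rows" is a list of rows, each a list of 7 numbers: the shift along the tool's x, y, z in cm, then the turn, a rotation vector about the tool's x, y, z in degrees, then the opening, from -1 (shut) to 1 (fully open). In form: [[tx, ty, tz, ax, ay, az, jaw], ...]. A call has 1 to 20 rows; each row shifts and turns the commanded pose from where the row before left it, along the tool's axes as they then stand; what a row does not reach is not made up. A row lasts 1/12 s, in which the tool goes at most 41.7 mm and 7.16 degrees, less where a joint would pass 70% of its speed; a pose out of reach is approached as far as the arm can. A call is refused whole if a number of a shift passes 4.17 or a number of a turn 7.16, either way. A call with a gripper value outside its range is refused whole. The fingers move at their own pace and stop on an object; the grip force is fixed at half the most. Time passes only in rows, so rows that do not move let the fingers close. It gives the time, the measured TCP pose, the force, the opening and the grip force at its end, in the units of the state.
- manip.state(): the state, without advancing time (a new reading comes with each control period).
- manip.grab_frame(name): name is "side" or "top"; returns a dict with "img" (420x560x3 uint8, blue, green, red), "mtx" (3x3 intrinsics, pixels), "R" (3x3) and "t" (3): a world point X has camera coordinates R X + t. Camera axes: x right, y down, z forward; pixel columns grow to the right and rows downward; lengths in m; the calibration is good to about 2 mm. A picture is of the moment at which its call begins. There is no depth.
- manip.job_done(): hands the job in; it is judged then, once.
The state is a dict: "time": time; "joint_pos": joint angles; "joint_vel": joint speeds; "joint_efforts": joint torques, N m; "tool_pos": TCP position; "tool_rot": TCP orientation; "contact_force": force on the tool from outside, world axes, zero at the start; "ft_torque": the same for the moment, N m; "gripper_width": opening from 0.0 (shut) to 1.0 (fully open); "grasp_force": force on a finger pad.
Only numpy, scipy, OpenCV 4.12 (cv2) and the standard library are available. Lean on these libraries where they do the work, as an engineer would, in place of code of your own. Each camera call takes 0.05 s, during which the arm holds its last target. There are 200 camera calls.

## Working session

There is one attempt and no reset: what is moved stays moved. The work goes in short steps, Python scripts to look and compute and a tool call to move; the robot and the scene stay as the last step left them, time stands still between calls to the robot, and variables do not carry over. Pictures are saved under pics/ and viewed, at most 14 in all, crops included, and the job is handed in when it is done.

Besides the shell and the picture viewer there is one more tool, called after "Request:" by a JSON object that holds its "fn" and its "kwargs", one argument or row to a line. move_arm: Moves the arm, as the interface text tells. Its arguments: {"type":"object","properties":{"rows":{"type":"array","items":{"type":"array","items":{"type":"number"}}}},"required":["rows"]}

```bash
mkdir -p pics; python3 - <<'E'
from plant import manip
import cv2
print(manip.state(), manip.tip_reach)
for n in("side","top"):
    f=manip.grab_frame(n); cv2.imwrite(f"pics/{n}0.png",f["img"]); print(n,f["mtx"],f["R"],f["t"])
E
```

```text
{'time': 0.0, 'joint_pos': array([-1.29499525e+00,  5.33607015e-02,  1.61429336e+00,  1.70609847e-05,
        1.47598384e+00, -1.18985936e-01]), 'joint_vel': array([ 0.00168226, -0.00127314,  0.00012878,  0.00168026,  0.00124289,
       -0.00076896]), 'joint_efforts': array([-1.48457115e-03, -3.93687129e+01, -3.70176387e+01, -1.83637499e-04,
        7.03095211e-03,  5.04391302e-07]), 'tool_pos': array([ 0.240236  , -0.57635752,  0.24906097]), 'tool_rot': array([-1.02014988e-03,  9.80580726e-01,  1.96113216e-01, -7.16342722e-05]), 'contact_force': array([-0.17349609,  0.0647869 , -0.71660676]), 'ft_torque': array([-0.03606375,  0.01867571,  0.01151724]), 'grasp_force': 0.0, 'gripper_width': 1.0044368836895938} 0.019
side [[533.49804425   0.         281.96695117]
 [  0.         533.49804425 211.10277742]
 [  0.           0.           1.        ]] [[-0.86501971 -0.50145631  0.01680713]
 [-0.31677874  0.5198578  -0.79334677]
 [ 0.38909142 -0.69158473 -0.60853794]] [0.50028419 0.21940292 0.76102545]
top [[465.68929759   0.         278.80282395]
 [  0.         465.68929759 207.28715173]
 [  0.           0.           1.        ]] [[ 0.01376778 -0.99990444 -0.00125156]
 [-0.98304185 -0.01330667 -0.18289794]
 [ 0.18286381  0.00374844 -0.98313111]] [-0.00954988  0.58960171  0.92768215]
```

View pics/top0.png

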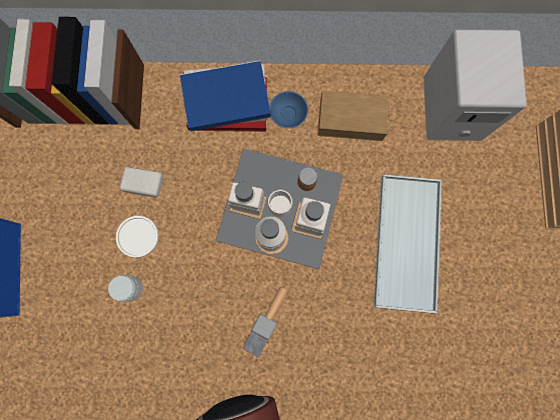

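View pics/side0.png

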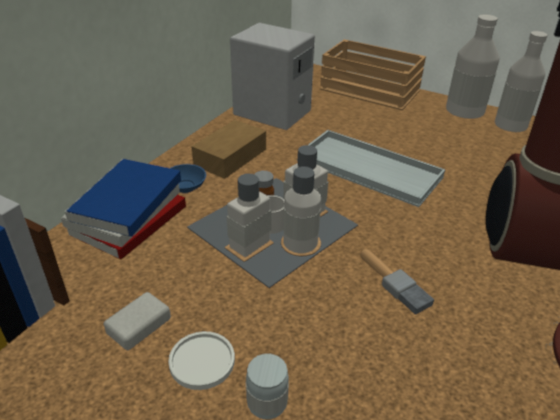

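Top view: bottles at about (245,193), (313,211) and the round one at (270,232). The cup is at (280,203), jar (308,179), tray (409,243) and saucer (137,236). I'll zoom in.

```bash
cat > h.py <<'E'
import numpy as np, cv2
from plant import manip
def ray(f,uv,z):
    d=f["R"].T@np.linalg.inv(f["mtx"])@np.array([uv[0],uv[1],1.]); c=-f["R"].T@f["t"]
    return c+d*(z-c[2])/d[2]
def proj(f,X):
    p=f["mtx"]@(f["R"]@np.asarray(X,float)+f["t"]); return p[:2]/p[2]
def tri(fs,uvs):
    A=np.zeros((3,3));b=np.zeros(3)
    for f,uv in zip(fs,uvs):
        d=f["R"].T@np.linalg.inv(f["mtx"])@np.array([uv[0],uv[1],1.]);d/=np.linalg.norm(d); c=-f["R"].T@f["t"]
        P=np.eye(3)-np.outer(d,d);A+=P;b+=P@c
    return np.linalg.solve(A,b)
def yaw(): # world direction of tool x and y axes
    from scipy.spatial.transform import Rotation as R
    q=manip.state()["tool_rot"]; return R.from_quat(np.r_[q[1:],q[0]]).as_matrix()
E
python3 - <<'E'
from h import *
f=manip.grab_frame("top")
a=cv2.resize(f["img"][140:275,210:350],None,fx=5,fy=5,interpolation=cv2.INTER_CUBIC)[:600]
g=manip.grab_frame("side")
b=cv2.resize(g["img"][140:290,180:360],None,fx=4,fy=4,interpolation=cv2.INTER_CUBIC)
cv2.imwrite("pics/t1.png",cv2.resize(f["img"][145:270,212:347],None,fx=4.6,fy=4.6,interpolation=cv2.INTER_CUBIC));cv2.imwrite("pics/s1.png",b)
E
```

```text
(no output)
```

View pics/t1.png

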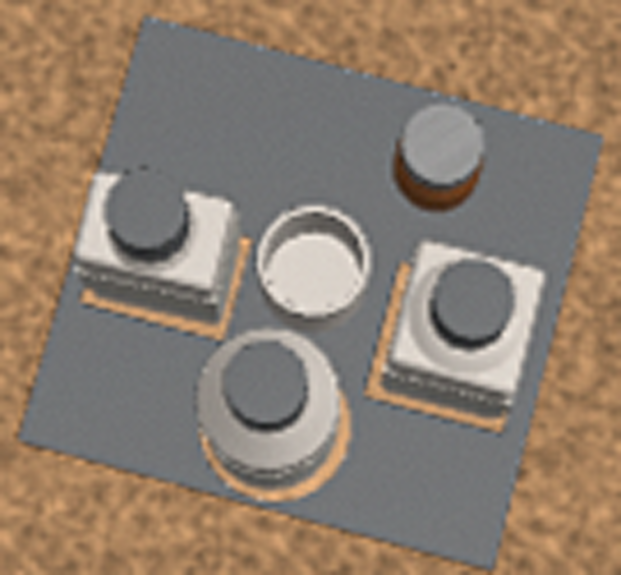

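View pics/s1.png

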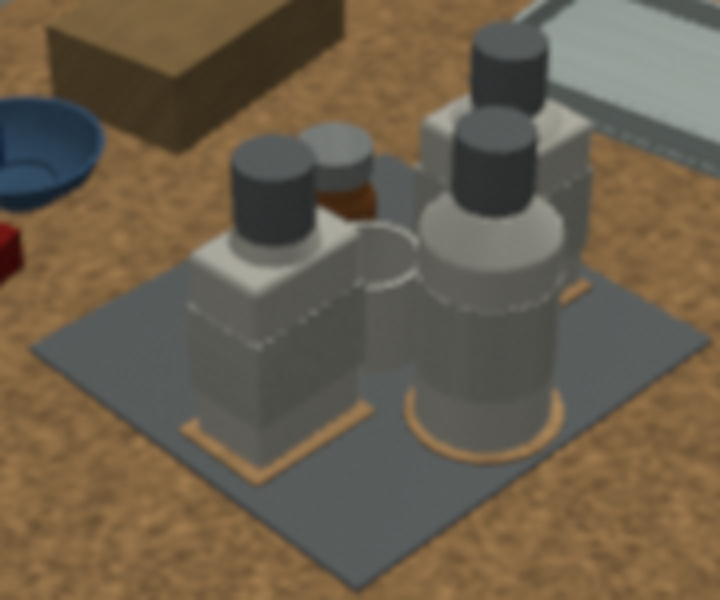

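Zoomed: oblong bottle on the left, square on the right, round at the bottom (nearest the robot). Cap tops are at crop points (147,211), (472,301) and (267,385) in the top view, and (273,160), (510,44) and (495,131) in the side view.

```bash
python3 - <<'E'
from h import *
np.set_printoptions(precision=4,suppress=True)
f=manip.grab_frame("top");g=manip.grab_frame("side")
T=lambda x,y:(212+x/4.6-.4,145+y/4.6-.4)
S=lambda x,y:(180+x/4-.4,140+y/4-.4)
P={}
for n,t,s,z in(("obl",(147,211),(273,160),.147),("sq",(472,301),(510,44),.143),("rnd",(267,385),(495,131),.157)):
    print(n,ray(f,T(*t),z),ray(g,S(*s),z),tri((f,g),(T(*t),S(*s))))
c=ray(f,T(314,263),.054);print("cup",c);j=ray(f,T(442,145),.062);print("jar",j)
print("mat",[ray(f,T(*p),.004)[:2] for p in((147,15),(602,135),(493,568),(20,437))])
print("coast obl edges",[ray(f,T(*p),.007)[:2] for p in((85,300),(225,335),(249,238))])
print("coast sq edges",[ray(f,T(*p),.007)[:2] for p in((406,265),(368,393),(503,429))])
print("coast rnd bottom",ray(f,T(275,500),.007)[:2],ray(f,T(350,420),.007)[:2])
tr=[ray(f,p,.022)[:2] for p in((384,176),(441,179),(437,312),(376,306))];print("tray",tr,np.mean(tr,0))
img=f["img"];sc=img[200:270,100:175]
m=(sc.min(2)>150).astype(np.uint8);cs=max(cv2.findContours(m,0,2)[0],key=cv2.contourArea);e=cv2.fitEllipse(cs);print(e,"saucer",ray(f,(e[0][0]+100,e[0][1]+200),.010))
si=g["img"]
m=(g["img"][320:395,160:245].min(2)>130).astype(np.uint8);cs=max(cv2.findContours(m,0,2)[0],key=cv2.contourArea);e=cv2.fitEllipse(cs);print(e,ray(g,(e[0][0]+160,e[0][1]+320),.011))
print(yaw())
E
```

```text
obl [0.6044 0.0663 0.147 ] [0.6026 0.0723 0.147 ] [0.6058 0.0668 0.1426]
sq [ 0.5688 -0.0696  0.143 ] [ 0.5667 -0.0632  0.143 ] [ 0.5698 -0.0699  0.1385]
rnd [0.5304 0.0147 0.157 ] [0.5298 0.0206 0.157 ] [0.5317 0.015  0.1531]
cup [ 0.6016 -0.0036  0.054 ]
jar [ 0.6562 -0.0618  0.062 ]
mat [array([0.7353, 0.0807]), array([ 0.6772, -0.1434]), array([ 0.4663, -0.0897]), array([0.5252, 0.1354])]
coast obl edges [array([0.5913, 0.1063]), array([0.5752, 0.0387]), array([0.6228, 0.0281])]
coast sq edges [array([ 0.6106, -0.0478]), array([ 0.5481, -0.0301]), array([ 0.5318, -0.0943])]
coast rnd bottom [0.4966 0.0134] [ 0.5351 -0.0216]
tray [array([ 0.6691, -0.2325]), array([ 0.6639, -0.3579]), array([ 0.3775, -0.3352]), array([ 0.388, -0.208])] [ 0.5246 -0.2834]
((36.405921936035156, 36.066505432128906), (40.10408401489258, 42.40357971191406), 56.27716064453125) saucer [0.5299 0.3084 0.01  ]
((41.124351501464844, 37.967403411865234), (51.72910690307617, 65.31219482421875), 76.41674041748047) [0.5286 0.3112 0.011 ]
[[ 0.9231  0.3847 -0.0002]
 [ 0.3847 -0.9231  0.0007]
 [ 0.0001 -0.0007 -1.    ]]
```

Request:
{"fn": "move_arm", "kwargs": {
  "rows": [
    [0,0,0,0,0,7,1],
    [0,0,0,0,0,7,1],
    [0,0,0,0,0,7,1],
    [0,0,0,0,0,1.6,1],
    [1,-1.5,0,0,0,0,1],
    [2,-3,0,0,0,0,1],
    [2,-3,0,0,0,0,1],
    [2,-3,0,0,0,0,1],
    [2,-3,0,0,0,0,1],
    [2,-3,0,0,0,0,1],
    [2,-3,0,0,0,0,1],
    [2,-3,0,0,0,0,1],
    [2,-3,0,0,0,0,1],
    [2,-3,0,0,0,0,1],
    [2,-3,0,0,0,0,1],
    [2,-3,0,0,0,0,1],
    [2,-3,0,0,0,0,1],
    [2,-3,0,0,0,0,1],
    [2,-3,0,0,0,0,1],
    [2,-3,0,0,0,0,1]
  ]
}}

```text
time: 1.97
tool_pos: [0.5506, -0.1093, 0.2504]
tool_rot: [-0.0, 1.0, 0.001, 0.0]
contact_force: [-0.2, -0.5, -0.2]
gripper_width: 1.002
grasp_force: 0.0
```

```bash
python3 - <<'E'
from h import *
print(manip.state()["tool_pos"],manip.state()["joint_pos"]);print(yaw().round(3))
E
```

```text
[ 0.55064679 -0.1092611   0.25043324] [-3.28551276e-01 -9.89685945e-02  1.76185391e+00  2.37341811e-04
  1.47845884e+00  1.24056665e+00]
[[ 1.     0.002  0.   ]
 [ 0.002 -1.     0.   ]
 [ 0.    -0.    -1.   ]]
```

Request:
{"fn": "move_arm", "kwargs": {
  "rows": [
    [1,-2,0,0,0,0,1],
    [1,-1.9,0,0,0,0,1],
    [0,0,2,0,0,0,1],
    [0,0,3,0,0,0,1],
    [0,0,3,0,0,0,1],
    [0,0,2.4,0,0,0,1],
    [0,0,1,0,0,0,1],
    [0,0,0.5,0,0,0,1],
    [0,0,0,0,0,0,1],
    [0,0,0,0,0,0,1]
  ]
}}

```text
time: 2.8
tool_pos: [0.5711, -0.0729, 0.1329]
tool_rot: [0.0, 1.0, 0.0, 0.001]
contact_force: [0.1, -0.6, 0.6]
gripper_width: 0.996
grasp_force: 0.0
```

```bash
python3 - <<'E'
from h import *
f=manip.grab_frame("top");g=manip.grab_frame("side")
a=cv2.resize(f["img"][130:270,230:370],(560,560));b=cv2.resize(g["img"][90:230,230:370],(400,400))
cv2.imwrite("pics/a2.png",np.hstack([cv2.resize(a,(400,400)),b]))
E
```

```text
(no output)
```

View pics/a2.png

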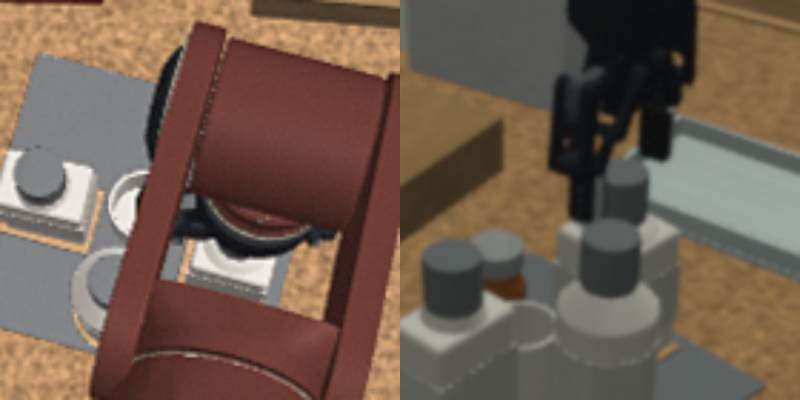

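Side crop: the fingers straddle the square bottle's cap (fingers at about (580,195) and (655,135), cap at (625,190)). I'll close.

Request:
{"fn": "move_arm", "kwargs": {
  "rows": [
    [0,0,0,0,0,0,-1],
    [0,0,0,0,0,0,-1],
    [0,0,0,0,0,0,-1],
    [0,0,0,0,0,0,-1],
    [0,0,0,0,0,0,-1],
    [0,0,0,0,0,0,-1],
    [0,0,0,0,0,0,-1],
    [0,0,0,0,0,0,-1]
  ]
}}

```text
time: 3.57
tool_pos: [0.5705, -0.0726, 0.1319]
tool_rot: [-0.0, 1.0, 0.0, 0.0]
contact_force: [-1.5, 2.0, 5.3]
gripper_width: 0.392
grasp_force: 59.7
```

Request:
{"fn": "move_arm", "kwargs": {
  "rows": [
    [0,0,0,0,0,0,-1],
    [0,0,0,0,0,0,-1],
    [0,0,-0.3,0,0,0,-1],
    [0,0,-0.7,0,0,0,-1],
    [0,0,-1,0,0,0,-1],
    [0,0,-1,0,0,0,-1]
  ]
}}

```text
time: 4.07
tool_pos: [0.5693, -0.0728, 0.1606]
tool_rot: [-0.0, 1.0, 0.0, -0.001]
contact_force: [0.2, 0.2, -4.6]
gripper_width: 0.395
grasp_force: 60.0
```

Request:
{"fn": "move_arm", "kwargs": {
  "rows": [
    [0,0,-1.5,0,0,0,-1],
    [0,0,-1.5,0,0,0,-1],
    [0,0,-1.5,0,0,0,-1],
    [0,0.4,-0.5,0,0,0,-1],
    [0.1,0.8,0,0,0,0,-1],
    [0.3,1.4,0,0,0,0,-1],
    [0.4,2,0,0,0,0,-1],
    [0.4,2.1,0,0,0,0,-1],
    [0.4,2.1,0,0,0,0,-1],
    [0.4,2.1,0,0,0,0,-1],
    [0.4,2.1,0,0,0,0,-1],
    [0.4,2.1,0,0,0,0,-1],
    [0.4,2.1,0,0,0,0,-1],
    [0.3,1.9,0,0,0,0,-1],
    [0.2,1.4,0,0,0,0,-1],
    [0.2,0.8,0,0,0,0,-1],
    [0,0.4,0,0,0,0,-1],
    [0,0,0,0,0,0,-1],
    [0,0,0,0,0,0,-1]
  ]
}}

```text
time: 5.65
tool_pos: [0.6091, -0.2893, 0.2109]
tool_rot: [-0.0, 1.0, 0.0, -0.0]
contact_force: [0.5, 0.1, -5.0]
gripper_width: 0.393
grasp_force: 60.3
```

```bash
python3 - <<'E'
from h import *
f=manip.grab_frame("top");g=manip.grab_frame("side")
a=cv2.resize(f["img"][145:335,205:455],(500,380));b=cv2.resize(g["img"][90:280,230:390],(300,380))
cv2.imwrite("pics/a3.png",np.hstack([a,b]))
E
```

```text
(no output)
```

View pics/a3.png

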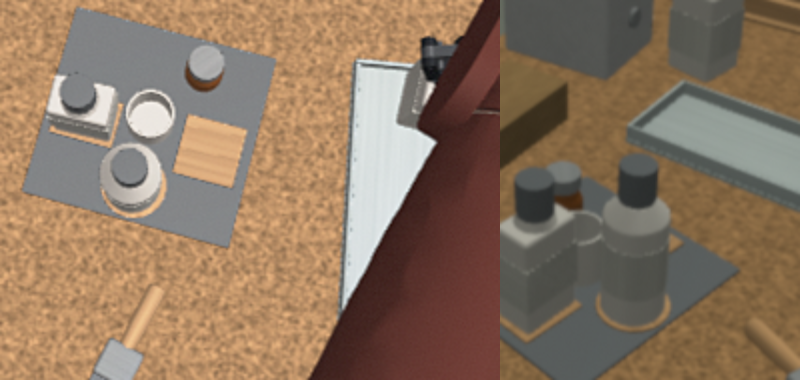

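Top crop: the square coaster is bare (centre about (211,150)) and the held bottle is over the far end of the tray. Lowering.

Request:
{"fn": "move_arm", "kwargs": {
  "rows": [
    [0,0,0.7,0,0,0,-1],
    [0,0,1.4,0,0,0,-1],
    [0,0,1.5,0,0,0,-1],
    [0,0,1.5,0,0,0,-1],
    [0,0,1.2,0,0,0,-1],
    [0,0,0.7,0,0,0,-1],
    [0,0,0.4,0,0,0,-1],
    [0,0,0.3,0,0,0,-1],
    [0,0,0.2,0,0,0,-1],
    [0,0,0.2,0,0,0,-1],
    [0,0,0,0,0,0,-1],
    [0,0,0,0,0,0,-1]
  ]
}}

```text
time: 6.75
tool_pos: [0.6096, -0.29, 0.131]
tool_rot: [0.0, 1.0, 0.0, 0.0]
contact_force: [-0.2, 1.3, -4.1]
gripper_width: 0.391
grasp_force: 60.3
```

Request:
{"fn": "move_arm", "kwargs": {
  "rows": [
    [0,0,0.1,0,0,0,-1],
    [0,0,0,0,0,0,-1],
    [0,0,0,0,0,0,0.2],
    [0,0,0,0,0,0,0.6],
    [0,0,0,0,0,0,1],
    [0,0,0,0,0,0,1],
    [0,0,0,0,0,0,1],
    [0,0,-1,0,0,0,1],
    [0,0,-2,0,0,0,1],
    [0,0,-2,0,0,0,1],
    [0,0,-2,0,0,0,1],
    [0,0,-2,0,0,0,1],
    [0,0,-1,0,0,0,1],
    [0,0,0,0,0,0,1]
  ]
}}

```text
time: 7.92
tool_pos: [0.6108, -0.2907, 0.2339]
tool_rot: [0.002, 1.0, 0.0, 0.003]
contact_force: [-0.3, 0.6, 0.3]
gripper_width: 1.002
grasp_force: 0.0
```

Request:
{"fn": "move_arm", "kwargs": {
  "rows": [
    [-0.3,-1,0,0,0,0,1],
    [-0.6,-2,0,0,0,0,1],
    [-0.6,-2.5,0,0,0,0,1],
    [-0.8,-3,0,0,0,0,1],
    [-0.8,-3,0,0,0,0,1],
    [-0.8,-3,0,0,0,0,1],
    [-0.8,-3,0,0,0,0,1],
    [-0.8,-3,0,0,0,0,1],
    [-0.8,-3,0,0,0,0,1],
    [-0.6,-3,0,0,0,0,1],
    [-0.5,-2,0,0,0,0,1],
    [-0.3,-1,0,0,0,0,1],
    [-0.1,-1,0,0,0,0,1],
    [0,0,0,0,0,0,1],
    [0,0,0,0,0,0,1]
  ]
}}

```text
time: 9.17
tool_pos: [0.531, 0.015, 0.2287]
tool_rot: [0.0, 1.0, 0.0, -0.0]
contact_force: [1.0, -0.4, -0.5]
gripper_width: 1.001
grasp_force: 0.0
```

```bash
python3 - <<'E'
from h import *
np.set_printoptions(precision=4,suppress=True)
f=manip.grab_frame("top")
cv2.imwrite("pics/a4.png",cv2.resize(f["img"][145:335,205:455],(750,570)))
print(manip.state()["tool_pos"])
E
```

```text
[0.5312 0.0145 0.2289]
```

View pics/a4.png

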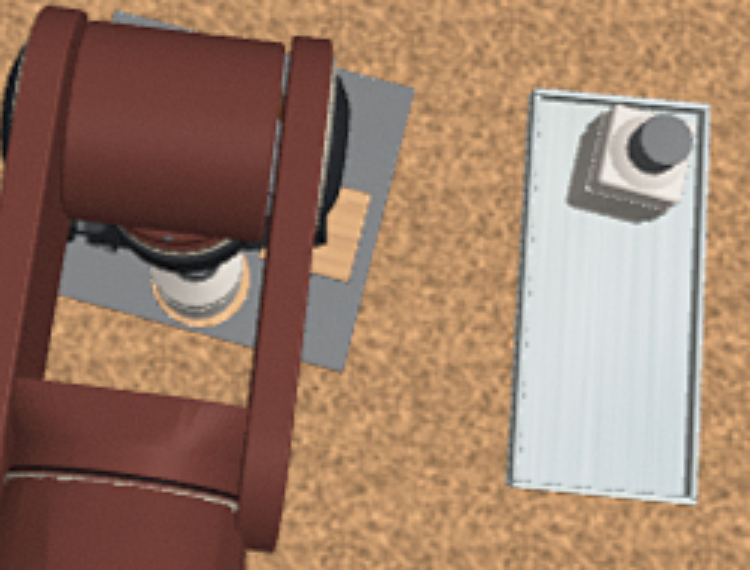

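Square bottle stands in the tray's far end (cap at (663,143)). Now the round one.

Request:
{"fn": "move_arm", "kwargs": {
  "rows": [
    [0,0,1.5,0,0,0,1],
    [0,0,2.5,0,0,0,1],
    [0,0,2,0,0,0,1],
    [0,0,1.4,0,0,0,1],
    [0,0,0.7,0,0,0,1],
    [0,0,0.3,0,0,0,1],
    [0,0,0,0,0,0,1],
    [0,0,0,0,0,0,-1],
    [0,0,0,0,0,0,-1],
    [0,0,0,0,0,0,-1],
    [0,0,0,0,0,0,-1],
    [0,0,0,0,0,0,-1],
    [0,0,0,0,0,0,-1],
    [0,0,0,0,0,0,-1],
    [0,0,0,0,0,0,-1],
    [0,0,0,0,0,0,-1]
  ]
}}

```text
time: 10.55
tool_pos: [0.532, 0.0151, 0.1465]
tool_rot: [0.0, 1.0, 0.0, 0.001]
contact_force: [1.6, -0.2, 5.4]
gripper_width: 0.393
grasp_force: 60.2
```

Request:
{"fn": "move_arm", "kwargs": {
  "rows": [
    [0,0,0,0,0,0,-1],
    [0,0,-0.3,0,0,0,-1],
    [0,0,-0.7,0,0,0,-1],
    [0,0,-1,0,0,0,-1],
    [0,0,-1.5,0,0,0,-1],
    [0,0,-1.5,0,0,0,-1],
    [0,0,-1.5,0,0,0,-1],
    [0,0,-1,0,0,0,-1],
    [0,0,-0.5,0,0,0,-1],
    [0,0,0,0,0,0,-1]
  ]
}}

```text
time: 11.38
tool_pos: [0.5317, 0.0152, 0.2267]
tool_rot: [0.0, 1.0, 0.0, 0.001]
contact_force: [0.4, -0.3, -3.8]
gripper_width: 0.391
grasp_force: 59.9
```

Request:
{"fn": "move_arm", "kwargs": {
  "rows": [
    [-0.1,0.4,0,0,0,0,-1],
    [-0.3,1,0,0,0,0,-1],
    [-0.5,1.5,0,0,0,0,-1],
    [-0.7,2,0,0,0,0,-1],
    [-0.7,2.2,0,0,0,0,-1],
    [-0.7,2.2,0,0,0,0,-1],
    [-0.7,2.2,0,0,0,0,-1],
    [-0.7,2.2,0,0,0,0,-1],
    [-0.7,2.2,0,0,0,0,-1],
    [-0.7,2.2,0,0,0,0,-1],
    [-0.7,2.2,0,0,0,0,-1],
    [-0.7,2.2,0,0,0,0,-1],
    [-0.7,2.2,0,0,0,0,-1],
    [-0.5,1.8,0,0,0,0,-1],
    [-0.3,1.4,0,0,0,0,-1],
    [-0.3,0.8,0,0,0,0,-1],
    [-0.2,0.4,0,0,0,0,-1],
    [0,0,0,0,0,0,-1],
    [0,0,0,0,0,0,-1]
  ]
}}

```text
time: 12.97
tool_pos: [0.439, -0.2754, 0.2248]
tool_rot: [-0.001, 1.0, 0.0, -0.0]
contact_force: [-0.6, -1.0, -3.1]
gripper_width: 0.395
grasp_force: 60.2
```

Request:
{"fn": "move_arm", "kwargs": {
  "rows": [
    [0,0,0.7,0,0,0,-1],
    [0,0,1.4,0,0,0,-1],
    [0,0,1.5,0,0,0,-1],
    [0,0,1.5,0,0,0,-1],
    [0,0,1.2,0,0,0,-1],
    [0,0,0.7,0,0,0,-1],
    [0,0,0.4,0,0,0,-1],
    [0,0,0.3,0,0,0,-1],
    [0,0,0.2,0,0,0,-1],
    [0,0,0.2,0,0,0,-1],
    [0,0,0.1,0,0,0,-1],
    [0,0,0,0,0,0,-1]
  ]
}}

```text
time: 13.97
tool_pos: [0.4398, -0.2763, 0.1445]
tool_rot: [0.0, 1.0, 0.0, 0.001]
contact_force: [-0.4, -0.1, -0.6]
gripper_width: 0.391
grasp_force: 60.8
```

Request:
{"fn": "move_arm", "kwargs": {
  "rows": [
    [0,0,0,0,0,0,0.2],
    [0,0,0,0,0,0,0.6],
    [0,0,0,0,0,0,1],
    [0,0,0,0,0,0,1],
    [0,0,0,0,0,0,1],
    [0,0,-1,0,0,0,1],
    [0,0,-2,0,0,0,1],
    [0,0,-2,0,0,0,1],
    [0,0,-2,0,0,0,1],
    [0,0,-1.5,0,0,0,1],
    [0,0,-0.5,0,0,0,1],
    [0,0,0,0,0,0,1]
  ]
}}

```text
time: 14.97
tool_pos: [0.4401, -0.2765, 0.2358]
tool_rot: [0.001, 1.0, 0.0, 0.002]
contact_force: [-0.3, -0.4, -0.8]
gripper_width: 1.0
grasp_force: 0.0
```

Request:
{"fn": "move_arm", "kwargs": {
  "rows": [
    [0.5,-1,0,0,0,0,1],
    [1,-2,0,0,0,0,1],
    [1.3,-2.7,0,0,0,0,1],
    [1.3,-2.7,0,0,0,0,1],
    [1.3,-2.7,0,0,0,0,1],
    [1.3,-2.7,0,0,0,0,1],
    [1.3,-2.7,0,0,0,0,1],
    [1.3,-2.7,0,0,0,0,1],
    [1.3,-2.7,0,0,0,0,1],
    [1.3,-2.7,0,0,0,0,1],
    [1.3,-2.7,0,0,0,0,1],
    [1.3,-2.7,0,0,0,0,1],
    [1,-2,0,0,0,0,1],
    [0.6,-1.3,0,0,0,0,1],
    [0.5,-1,0,0,0,0,1],
    [0,0,0,0,0,0,1],
    [0,0,0,0,0,0,1]
  ]
}}

```text
time: 16.38
tool_pos: [0.6047, 0.0672, 0.2326]
tool_rot: [0.0, 1.0, 0.0, -0.001]
contact_force: [-0.6, -0.6, 0.5]
gripper_width: 0.999
grasp_force: 0.0
```

Descend to z≈0.136 and grip.

Request:
{"fn": "move_arm", "kwargs": {
  "rows": [
    [0.1,0,1.5,0,0,0,1],
    [0,0,2.7,0,0,0,1],
    [0,0,2.5,0,0,0,1],
    [0,0,1.8,0,0,0,1],
    [0,0,0.8,0,0,0,1],
    [0,0,0.3,0,0,0,1],
    [0,0,0,0,0,0,1],
    [0,0,0,0,0,0,-1],
    [0,0,0,0,0,0,-1],
    [0,0,0,0,0,0,-1],
    [0,0,0,0,0,0,-1],
    [0,0,0,0,0,0,-1],
    [0,0,0,0,0,0,-1],
    [0,0,0,0,0,0,-1],
    [0,0,0,0,0,0,-1],
    [0,0,0,0,0,0,-1]
  ]
}}

```text
time: 17.72
tool_pos: [0.6071, 0.0671, 0.1387]
tool_rot: [0.0, 1.0, 0.0, 0.001]
contact_force: [0.3, -1.7, 5.7]
gripper_width: 0.39
grasp_force: 60.3
```

Request:
{"fn": "move_arm", "kwargs": {
  "rows": [
    [0,0,0,0,0,0,-1],
    [0,0,-0.3,0,0,0,-1],
    [0,0,-0.7,0,0,0,-1],
    [0,0,-1,0,0,0,-1],
    [0,0,-1.5,0,0,0,-1],
    [0,0,-1.5,0,0,0,-1],
    [0,0,-1.5,0,0,0,-1],
    [0,0,-1,0,0,0,-1],
    [0,0,-0.5,0,0,0,-1],
    [0,0,0,0,0,0,-1]
  ]
}}

```text
time: 18.55
tool_pos: [0.6067, 0.0673, 0.2188]
tool_rot: [-0.0, 1.0, 0.0, 0.001]
contact_force: [0.6, -0.6, -2.9]
gripper_width: 0.391
grasp_force: 60.0
```

Request:
{"fn": "move_arm", "kwargs": {
  "rows": [
    [-0.1,0.4,0,0,0,0,-1],
    [-0.3,1,0,0,0,0,-1],
    [-0.5,1.6,0,0,0,0,-1],
    [-0.6,2.1,0,0,0,0,-1],
    [-0.6,2.3,0,0,0,0,-1],
    [-0.6,2.3,0,0,0,0,-1],
    [-0.6,2.3,0,0,0,0,-1],
    [-0.6,2.3,0,0,0,0,-1],
    [-0.6,2.3,0,0,0,0,-1],
    [-0.6,2.3,0,0,0,0,-1],
    [-0.6,2.3,0,0,0,0,-1],
    [-0.6,2.3,0,0,0,0,-1],
    [-0.6,2.3,0,0,0,0,-1],
    [-0.6,2.3,0,0,0,0,-1],
    [-0.5,2.2,0,0,0,0,-1],
    [-0.3,2,0,0,0,0,-1],
    [0,1.5,0,0,0,0,-1],
    [0,1,0,0,0,0,-1],
    [0,0.5,0,0,0,0,-1],
    [0,0,0,0,0,0,-1]
  ]
}}

```text
time: 20.22
tool_pos: [0.5231, -0.2865, 0.2169]
tool_rot: [-0.0, 1.0, -0.0, -0.0]
contact_force: [0.5, 0.2, -3.7]
gripper_width: 0.387
grasp_force: 60.2
```

Request:
{"fn": "move_arm", "kwargs": {
  "rows": [
    [0,0,0.7,0,0,0,-1],
    [0,0,1.4,0,0,0,-1],
    [0,0,1.5,0,0,0,-1],
    [0,0,1.5,0,0,0,-1],
    [0,0,1.2,0,0,0,-1],
    [0,0,0.7,0,0,0,-1],
    [0,0,0.4,0,0,0,-1],
    [0,0,0.3,0,0,0,-1],
    [0,0,0.2,0,0,0,-1],
    [0,0,0.2,0,0,0,-1],
    [0,0,0.1,0,0,0,-1],
    [0,0,0,0,0,0,-1]
  ]
}}

```text
time: 21.22
tool_pos: [0.5239, -0.2863, 0.1368]
tool_rot: [0.001, 1.0, 0.0, 0.001]
contact_force: [-0.8, 0.2, -0.0]
gripper_width: 0.387
grasp_force: 60.8
```

Request:
{"fn": "move_arm", "kwargs": {
  "rows": [
    [0,0,0,0,0,0,0.2],
    [0,0,0,0,0,0,0.6],
    [0,0,0,0,0,0,1],
    [0,0,0,0,0,0,1],
    [0,0,0,0,0,0,1],
    [0,0,-1,0,0,0,1],
    [0,0,-2,0,0,0,1],
    [0,0,-2,0,0,0,1],
    [0,0,-2,0,0,0,1],
    [0,0,-1.5,0,0,0,1],
    [0,0,-0.5,0,0,0,1],
    [0,0,0,0,0,0,1]
  ]
}}

```text
time: 22.22
tool_pos: [0.5242, -0.2864, 0.228]
tool_rot: [0.001, 1.0, 0.0, 0.002]
contact_force: [0.9, -0.0, -0.6]
gripper_width: 0.999
grasp_force: 0.0
```

```bash
python3 - <<'E'
from h import *
np.set_printoptions(precision=4,suppress=True)
f=manip.grab_frame("top");g=manip.grab_frame("side")
a=cv2.resize(f["img"][145:275,212:347],None,fx=3,fy=3,interpolation=cv2.INTER_CUBIC);b=cv2.resize(g["img"][95:295,180:380],(390,390))
cv2.imwrite("pics/a5.png",np.hstack([a,b]))
# wood masks on mat
hsv=cv2.cvtColor(f["img"],cv2.COLOR_BGR2HSV)
poly=np.array([proj(f,[*p,.004]) for p in((.730,.079),(.675,-.138),(.470,-.086),(.527,.131))]).astype(np.int32)
M=np.zeros(f["img"].shape[:2],np.uint8);cv2.fillPoly(M,[poly],255)
m=cv2.inRange(hsv,(5,60,120),(25,255,255))&M
for c in cv2.findContours(m,0,2)[0]:
    if cv2.contourArea(c)>150:
        r=cv2.minAreaRect(c);e=cv2.moments(c);u=(e["m10"]/e["m00"],e["m01"]/e["m00"]);print(cv2.contourArea(c),r[1],r[2],ray(f,u,.007),ray(f,r[0],.007))
E
```

```text
793.5 (32.0, 32.0) 0.0 [0.5317 0.0141 0.007 ] [0.5322 0.0148 0.007 ]
886.0 (31.15968132019043, 30.342622756958008) 15.068489074707031 [ 0.5708 -0.0692  0.007 ] [ 0.5709 -0.0694  0.007 ]
701.5 (32.80196762084961, 23.242034912109375) 15.255120277404785 [0.6065 0.0678 0.007 ] [0.6066 0.068  0.007 ]
```

View pics/a5.png

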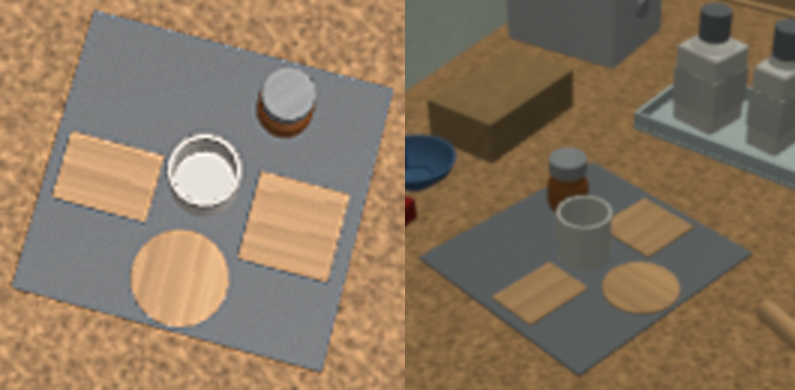

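All three coasters are bare and the cup is undisturbed at about crop (205,171). The bottles stand in the tray. Going for the cup.

Request:
{"fn": "move_arm", "kwargs": {
  "rows": [
    [0.3,-1,0,0,0,0,1],
    [0.5,-2,0,0,0,0,1],
    [0.8,-3,0,0,0,0,1],
    [0.8,-3,0,0,0,0,1],
    [0.8,-3,0,0,0,0,1],
    [0.8,-3,0,0,0,0,1],
    [0.8,-3,0,0,0,0,1],
    [0.8,-3,0,0,0,0,1],
    [0.8,-2.8,0,0,0,0,1],
    [0.7,-2,0,0,0,0,1],
    [0.5,-1.5,0,0,0,0,1],
    [0.2,-1,0,0,0,0,1],
    [0,0,0,0,0,0,1],
    [0,0,3,0,0,0,1],
    [0,0,3.5,0,0,0,1],
    [0,0,3.5,0,0,0,1],
    [0,0,2,0,0,0,1],
    [0,0,0,0,0,0,1],
    [0,0,0,0,0,0,1]
  ]
}}

```text
time: 23.9
tool_pos: [0.5998, -0.0033, 0.1037]
tool_rot: [-0.0, 1.0, -0.0, -0.002]
contact_force: [1.2, 0.6, 0.6]
gripper_width: 1.004
grasp_force: 0.0
```

```bash
python3 - <<'E'
from h import *
g=manip.grab_frame("side");f=manip.grab_frame("top")
cv2.imwrite("pics/a6.png",np.hstack([cv2.resize(g["img"][110:270,200:360],(400,400)),cv2.resize(f["img"][110:270,200:360],(400,400))]));print(manip.state()["tool_pos"])
E
```

```text
[ 0.60236882 -0.00337747  0.10734238]
```

View pics/a6.png

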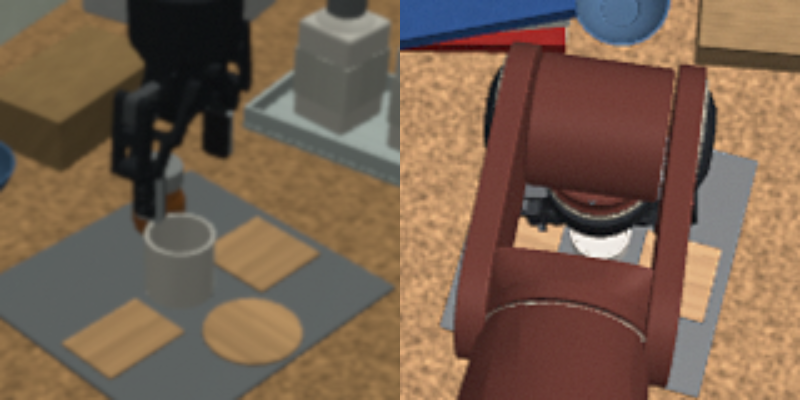

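The open fingers hang above the cup with the jar clear behind. Descending.

Request:
{"fn": "move_arm", "kwargs": {
  "rows": [
    [0,0,1,0,0,0,1],
    [0,0,1.5,0,0,0,1],
    [0,0,1.5,0,0,0,1],
    [0,0,1.3,0,0,0,1],
    [0,0,0.8,0,0,0,1],
    [0,0,0.4,0,0,0,1],
    [0,0,0.2,0,0,0,1],
    [0,0,0,0,0,0,1],
    [0,0,0,0,0,0,-1],
    [0,0,0,0,0,0,-1],
    [0,0,0,0,0,0,-1],
    [0,0,0,0,0,0,-1],
    [0,0,0,0,0,0,-1],
    [0,0,0,0,0,0,-1],
    [0,0,0,0,0,0,-1]
  ]
}}

```text
time: 25.25
tool_pos: [0.6022, -0.0029, 0.0395]
tool_rot: [0.0, 1.0, 0.0, 0.001]
contact_force: [0.7, 0.3, 5.9]
gripper_width: 0.583
grasp_force: 62.6
```

Request:
{"fn": "move_arm", "kwargs": {
  "rows": [
    [0,0,0,0,0,0,-1],
    [0,0,-0.3,0,0,0,-1],
    [0,0,-0.7,0,0,0,-1],
    [0,0,-1,0,0,0,-1],
    [0,0,-1.5,0,0,0,-1],
    [0,0,-2,0,0,0,-1],
    [0,0,-2,0,0,0,-1],
    [0,0,-1.5,0,0,0,-1],
    [0,0,-0.5,0,0,0,-1],
    [0,0,0,0,0,0,-1]
  ]
}}

```text
time: 26.08
tool_pos: [0.6023, -0.0029, 0.1357]
tool_rot: [0.0, 1.0, 0.0, 0.002]
contact_force: [-0.2, -0.5, -1.1]
gripper_width: 0.585
grasp_force: 62.2
```

Request:
{"fn": "move_arm", "kwargs": {
  "rows": [
    [-0.2,-0.8,0,0,0,0,-1],
    [-0.4,-1.6,0,0,0,0,-1],
    [-0.5,-2.2,0,0,0,0,-1],
    [-0.5,-2.3,0,0,0,0,-1],
    [-0.5,-2.3,0,0,0,0,-1],
    [-0.5,-2.3,0,0,0,0,-1],
    [-0.5,-2.3,0,0,0,0,-1],
    [-0.5,-2.3,0,0,0,0,-1],
    [-0.5,-2.3,0,0,0,0,-1],
    [-0.5,-2.3,0,0,0,0,-1],
    [-0.5,-2.3,0,0,0,0,-1],
    [-0.5,-2.3,0,0,0,0,-1],
    [-0.5,-2,0,0,0,0,-1],
    [-0.5,-1.8,0,0,0,0,-1],
    [-0.4,-1.2,0,0,0,0,-1],
    [-0.2,-0.6,0,0,0,0,-1],
    [0,-0.3,0,0,0,0,-1],
    [0,0,0,0,0,0,-1],
    [0,0,0,0,0,0,-1]
  ]
}}

```text
time: 27.67
tool_pos: [0.5292, 0.3086, 0.133]
tool_rot: [0.0, 1.0, -0.0, -0.0]
contact_force: [1.0, -0.6, 0.5]
gripper_width: 0.585
grasp_force: 62.2
```

Request:
{"fn": "move_arm", "kwargs": {
  "rows": [
    [0,0,1,0,0,0,-1],
    [0,0,1.5,0,0,0,-1],
    [0,0,1.5,0,0,0,-1],
    [0,0,1.5,0,0,0,-1],
    [0,0,1,0,0,0,-1],
    [0,0,0.5,0,0,0,-1],
    [0,0,0.5,0,0,0,-1],
    [0,0,0,0,0,0,-1],
    [0,0,0,0,0,0,-1]
  ]
}}

```text
time: 28.42
tool_pos: [0.5294, 0.3092, 0.0587]
tool_rot: [-0.0, 1.0, 0.0, 0.0]
contact_force: [-0.1, -0.1, -0.6]
gripper_width: 0.585
grasp_force: 62.2
```

```bash
python3 - <<'E'
from h import *
g=manip.grab_frame("side");f=manip.grab_frame("top")
cv2.imwrite("pics/a7.png",np.hstack([cv2.resize(g["img"][260:420,120:280],(400,400)),cv2.resize(f["img"][160:320,60:220],(400,400))]));print(manip.state()["tool_pos"])
E
```

```text
[0.52979138 0.30945406 0.05934311]
```

View pics/a7.png

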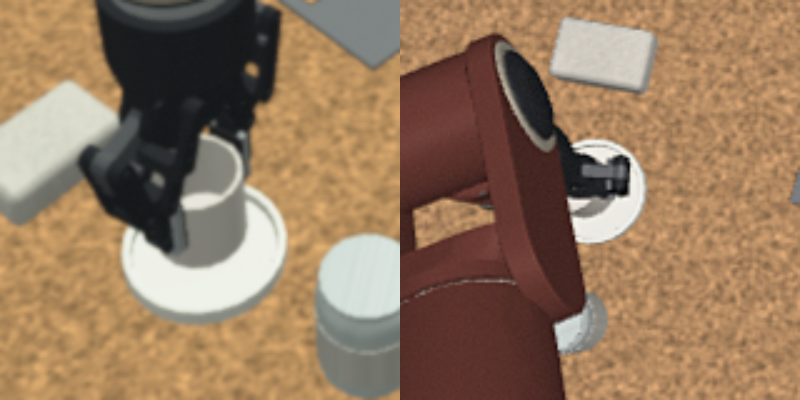

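The cup is over the saucer, clear of the soap and tin. Lowering.

Request:
{"fn": "move_arm", "kwargs": {
  "rows": [
    [0,0,0.6,0,0,0,-1],
    [0,0,0.6,0,0,0,-1],
    [0,0,0.3,0,0,0,-1],
    [0,0,0.2,0,0,0,-1],
    [0,0,0.1,0,0,0,-1],
    [0,0,0,0,0,0,-1],
    [0,0,0,0,0,0,-1]
  ]
}}

```text
time: 29.1
tool_pos: [0.529, 0.3092, 0.0406]
tool_rot: [0.0, 1.0, 0.0, -0.0]
contact_force: [-2.4, -0.4, 2.9]
gripper_width: 0.587
grasp_force: 62.4
```

Request:
{"fn": "move_arm", "kwargs": {
  "rows": [
    [0,0,0,0,0,0,-0.2],
    [0,0,0,0,0,0,0.2],
    [0,0,0,0,0,0,0.6],
    [0,0,0,0,0,0,1],
    [0,0,0,0,0,0,1],
    [0,0,0,0,0,0,1],
    [0,0,-0.5,0,0,0,1],
    [0,0,-1.5,0,0,0,1],
    [0,0,-3,0,0,0,1],
    [0,0,-4,0,0,0,1],
    [0,0,-4,0,0,0,1],
    [0,0,-4,0,0,0,1],
    [0,0,-2,0,0,0,1],
    [0,0,0,0,0,0,1]
  ]
}}

```text
time: 30.27
tool_pos: [0.5321, 0.3106, 0.239]
tool_rot: [-0.003, 1.0, 0.0, 0.006]
contact_force: [0.5, 0.6, 0.4]
gripper_width: 0.996
grasp_force: 0.0
```

Request:
{"fn": "move_arm", "kwargs": {
  "rows": [
    [0,1,0,0,0,0,1],
    [0,2,0,0,0,0,1],
    [0,3,0,0,0,0,1],
    [0,3.5,0,0,0,0,1],
    [0,3.5,0,0,0,0,1],
    [0,3.5,0,0,0,0,1],
    [0,3.5,0,0,0,0,1],
    [0,3.5,0,0,0,0,1],
    [0,3.5,0,0,0,0,1],
    [0,3.5,0,0,0,0,1]
  ]
}}

```text
time: 31.1
tool_pos: [0.5273, 0.0022, 0.2276]
tool_rot: [-0.0, 1.0, 0.0, -0.002]
contact_force: [0.4, 0.3, 0.1]
gripper_width: 1.001
grasp_force: 0.0
```

```bash
python3 - <<'E'
from h import *
np.set_printoptions(precision=4,suppress=True)
g=manip.grab_frame("side");f=manip.grab_frame("top")
cv2.imwrite("pics/a8.png",np.hstack([cv2.resize(g["img"][300:420,140:260],(390,390)),cv2.resize(f["img"][160:330,350:480],(298,390))]));print(manip.state()["tool_pos"])
E
```

```text
[ 0.5276 -0.0002  0.2277]
```

View pics/a8.png

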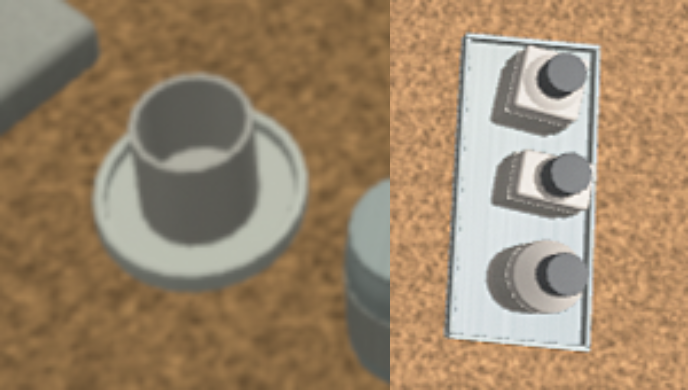

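Cup stands centred in the saucer and all three bottles are upright in the tray. Fetching the oblong bottle back.

Request:
{"fn": "move_arm", "kwargs": {
  "rows": [
    [0,3,0,0,0,0,1],
    [-0.1,3.5,0,0,0,0,1],
    [-0.1,3.5,0,0,0,0,1],
    [-0.1,3.5,0,0,0,0,1],
    [-0.1,3.5,0,0,0,0,1],
    [0,3.5,0,0,0,0,1],
    [0,3.5,0,0,0,0,1],
    [0,2.5,0,0,0,0,1],
    [0,1.4,0,0,0,0,1],
    [0,0.7,0,0,0,0,1],
    [0,0,0,0,0,0,1],
    [0,0,0,0,0,0,1]
  ]
}}

```text
time: 32.2
tool_pos: [0.5252, -0.2806, 0.2295]
tool_rot: [-0.001, 1.0, 0.001, -0.001]
contact_force: [0.3, 0.6, 0.9]
gripper_width: 0.997
grasp_force: 0.0
```

Request:
{"fn": "move_arm", "kwargs": {
  "rows": [
    [0,0,1.5,0,0,0,1],
    [0,0,2.5,0,0,0,1],
    [0,0,2.5,0,0,0,1],
    [0,0,1.5,0,0,0,1],
    [0,0,0.8,0,0,0,1],
    [0,0,0.3,0,0,0,1],
    [0,0,0,0,0,0,1]
  ]
}}

```text
time: 32.78
tool_pos: [0.5254, -0.2807, 0.139]
tool_rot: [-0.0, 1.0, 0.001, -0.0]
contact_force: [-0.8, -0.8, -0.3]
gripper_width: 1.002
grasp_force: 0.0
```

Request:
{"fn": "move_arm", "kwargs": {
  "rows": [
    [-0.1,0.5,0.1,0,0,0,1],
    [0,0,0,0,0,0,1],
    [0,0,0,0,0,0,-1],
    [0,0,0,0,0,0,-1],
    [0,0,0,0,0,0,-1],
    [0,0,0,0,0,0,-1],
    [0,0,0,0,0,0,-1],
    [0,0,0,0,0,0,-1],
    [0,0,0,0,0,0,-1],
    [0,0,0,0,0,0,-1],
    [0,0,0,0,0,0,-1]
  ]
}}

```text
time: 33.7
tool_pos: [0.5247, -0.2869, 0.1389]
tool_rot: [0.0, 1.0, 0.0, 0.001]
contact_force: [0.8, 1.2, 3.2]
gripper_width: 0.388
grasp_force: 60.7
```

Request:
{"fn": "move_arm", "kwargs": {
  "rows": [
    [0,0,0,0,0,0,-1],
    [0,0,-0.3,0,0,0,-1],
    [0,0,-0.7,0,0,0,-1],
    [0,0,-1,0,0,0,-1],
    [0,0,-1.5,0,0,0,-1],
    [0,0,-1.5,0,0,0,-1],
    [0,0,-1.5,0,0,0,-1],
    [0,0,-1,0,0,0,-1],
    [0,0,-0.5,0,0,0,-1],
    [0,0,0,0,0,0,-1]
  ]
}}

```text
time: 34.53
tool_pos: [0.5247, -0.2872, 0.2199]
tool_rot: [0.001, 1.0, 0.0, 0.001]
contact_force: [-0.1, -0.7, -2.9]
gripper_width: 0.389
grasp_force: 60.0
```

Request:
{"fn": "move_arm", "kwargs": {
  "rows": [
    [0,-0.4,0,0,0,0,-1],
    [0,-1,0,0,0,0,-1],
    [0,-1.6,0,0,0,0,-1],
    [0.3,-2.1,0,0,0,0,-1],
    [0.6,-2.3,0,0,0,0,-1],
    [0.7,-2.4,0,0,0,0,-1],
    [0.7,-2.4,0,0,0,0,-1],
    [0.7,-2.4,0,0,0,0,-1],
    [0.7,-2.4,0,0,0,0,-1],
    [0.7,-2.4,0,0,0,0,-1],
    [0.7,-2.4,0,0,0,0,-1],
    [0.7,-2.4,0,0,0,0,-1],
    [0.7,-2.4,0,0,0,0,-1],
    [0.7,-2.3,0,0,0,0,-1],
    [0.4,-2.1,0,0,0,0,-1],
    [0.3,-1.8,0,0,0,0,-1],
    [0.2,-1.3,0,0,0,0,-1],
    [0.1,-0.9,0,0,0,0,-1],
    [0,-0.5,0,0,0,0,-1],
    [0,0,0,0,0,0,-1]
  ]
}}

```text
time: 36.2
tool_pos: [0.6057, 0.0692, 0.218]
tool_rot: [-0.0, 1.0, 0.001, -0.0]
contact_force: [-0.6, -0.0, -3.7]
gripper_width: 0.387
grasp_force: 60.2
```

Request:
{"fn": "move_arm", "kwargs": {
  "rows": [
    [0,0,0.7,0,0,0,-1],
    [0,0,1.4,0,0,0,-1],
    [0,0,1.5,0,0,0,-1],
    [0,0,1.5,0,0,0,-1],
    [0,0,0.8,0,0,0,-1],
    [0,0,0.4,0,0,0,-1],
    [0,0,0.3,0,0,0,-1],
    [0,0,0,0,0,0,-1],
    [0,0,0,0,0,0,-1]
  ]
}}

```text
time: 36.95
tool_pos: [0.6066, 0.068, 0.153]
tool_rot: [0.0, 1.0, 0.0, 0.001]
contact_force: [0.6, 0.6, -3.4]
gripper_width: 0.391
grasp_force: 60.2
```

Request:
{"fn": "move_arm", "kwargs": {
  "rows": [
    [0,0,0.4,0,0,0,-1],
    [0,0,0.3,0,0,0,-1],
    [0,0,0.2,0,0,0,-1],
    [0,0,0.2,0,0,0,-1],
    [0,0,0.1,0,0,0,-1],
    [0,0,0,0,0,0,-1],
    [0,0,0,0,0,0,-1]
  ]
}}

```text
time: 37.53
tool_pos: [0.6064, 0.0683, 0.1409]
tool_rot: [-0.0, 1.0, 0.0, 0.0]
contact_force: [-0.7, -0.5, -0.2]
gripper_width: 0.388
grasp_force: 60.5
```

Request:
{"fn": "move_arm", "kwargs": {
  "rows": [
    [0,0,0,0,0,0,0.2],
    [0,0,0,0,0,0,0.6],
    [0,0,0,0,0,0,1],
    [0,0,0,0,0,0,1],
    [0,0,0,0,0,0,1],
    [0,0,-1,0,0,0,1],
    [0,0,-2,0,0,0,1],
    [0,0,-2,0,0,0,1],
    [0,0,-2,0,0,0,1],
    [0,0,-1.5,0,0,0,1],
    [0,0,-0.5,0,0,0,1],
    [0,0,0,0,0,0,1]
  ]
}}

```text
time: 38.53
tool_pos: [0.6073, 0.0682, 0.2331]
tool_rot: [0.0, 1.0, 0.0, 0.002]
contact_force: [-0.7, 0.6, -0.2]
gripper_width: 0.998
grasp_force: 0.0
```

Request:
{"fn": "move_arm", "kwargs": {
  "rows": [
    [-0.5,1,0,0,0,0,1],
    [-1,2,0,0,0,0,1],
    [-1.3,2.7,0,0,0,0,1],
    [-1.3,2.7,0,0,0,0,1],
    [-1.3,2.7,0,0,0,0,1],
    [-1.3,2.7,0,0,0,0,1],
    [-1.3,2.7,0,0,0,0,1],
    [-1.3,2.7,0,0,0,0,1],
    [-1.3,2.7,0,0,0,0,1],
    [-1.3,2.7,0,0,0,0,1],
    [-1.3,2.7,0,0,0,0,1],
    [-1.3,2.7,0,0,0,0,1],
    [-1,2,0,0,0,0,1],
    [-0.7,1.5,0,0,0,0,1],
    [-0.5,1,0,0,0,0,1],
    [0,0,0,0,0,0,1],
    [0,0,0,0,0,0,1]
  ]
}}

```text
time: 39.95
tool_pos: [0.4386, -0.2766, 0.2292]
tool_rot: [-0.001, 1.0, -0.0, -0.001]
contact_force: [0.3, -0.2, 0.3]
gripper_width: 1.0
grasp_force: 0.0
```

Request:
{"fn": "move_arm", "kwargs": {
  "rows": [
    [0.1,0,1.5,0,0,0,1],
    [0,0,2.5,0,0,0,1],
    [0,0,2,0,0,0,1],
    [0,0,1.4,0,0,0,1],
    [0,0,0.7,0,0,0,1],
    [0,0,0.2,0,0,0,1],
    [0,0,0,0,0,0,1],
    [0,0,0,0,0,0,-1],
    [0,0,0,0,0,0,-1],
    [0,0,0,0,0,0,-1],
    [0,0,0,0,0,0,-1],
    [0,0,0,0,0,0,-1],
    [0,0,0,0,0,0,-1],
    [0,0,0,0,0,0,-1],
    [0,0,0,0,0,0,-1],
    [0,0,0,0,0,0,-1]
  ]
}}

```text
time: 41.28
tool_pos: [0.4409, -0.2772, 0.1485]
tool_rot: [0.0, 1.0, 0.0, 0.001]
contact_force: [0.1, 2.0, 6.0]
gripper_width: 0.395
grasp_force: 60.2
```

Request:
{"fn": "move_arm", "kwargs": {
  "rows": [
    [0,0,0,0,0,0,-1],
    [0,0,-0.3,0,0,0,-1],
    [0,0,-0.7,0,0,0,-1],
    [0,0,-1,0,0,0,-1],
    [0,0,-1.5,0,0,0,-1],
    [0,0,-1.5,0,0,0,-1],
    [0,0,-1.5,0,0,0,-1],
    [0,0,-1,0,0,0,-1],
    [0,0,-0.5,0,0,0,-1],
    [0,0,0,0,0,0,-1]
  ]
}}

```text
time: 42.12
tool_pos: [0.4407, -0.2772, 0.2288]
tool_rot: [0.001, 1.0, 0.0, 0.001]
contact_force: [0.4, 0.0, -3.9]
gripper_width: 0.393
grasp_force: 59.9
```

Request:
{"fn": "move_arm", "kwargs": {
  "rows": [
    [0.1,-0.4,0,0,0,0,-1],
    [0.3,-1,0,0,0,0,-1],
    [0.5,-1.5,0,0,0,0,-1],
    [0.7,-2,0,0,0,0,-1],
    [0.7,-2.2,0,0,0,0,-1],
    [0.7,-2.2,0,0,0,0,-1],
    [0.7,-2.2,0,0,0,0,-1],
    [0.7,-2.2,0,0,0,0,-1],
    [0.7,-2.2,0,0,0,0,-1],
    [0.7,-2.2,0,0,0,0,-1],
    [0.7,-2.2,0,0,0,0,-1],
    [0.7,-2.2,0,0,0,0,-1],
    [0.7,-2.2,0,0,0,0,-1],
    [0.5,-1.8,0,0,0,0,-1],
    [0.3,-1.5,0,0,0,0,-1],
    [0.3,-0.8,0,0,0,0,-1],
    [0.1,-0.4,0,0,0,0,-1],
    [0,0,0,0,0,0,-1],
    [0,0,0,0,0,0,-1]
  ]
}}

```text
time: 43.7
tool_pos: [0.5309, 0.0149, 0.2268]
tool_rot: [0.0, 1.0, 0.0, -0.0]
contact_force: [-0.1, 1.2, -4.2]
gripper_width: 0.392
grasp_force: 60.2
```

Request:
{"fn": "move_arm", "kwargs": {
  "rows": [
    [0,0,0.7,0,0,0,-1],
    [0,0,1.4,0,0,0,-1],
    [0,0,1.5,0,0,0,-1],
    [0,0,1.5,0,0,0,-1],
    [0,0,0.8,0,0,0,-1],
    [0,0,0.4,0,0,0,-1],
    [0,0,0.3,0,0,0,-1],
    [0,0,0,0,0,0,-1],
    [0,0,0,0,0,0,-1]
  ]
}}

```text
time: 44.45
tool_pos: [0.5316, 0.015, 0.1619]
tool_rot: [0.0, 1.0, 0.0, 0.001]
contact_force: [0.9, 0.3, -3.2]
gripper_width: 0.391
grasp_force: 60.2
```

Request:
{"fn": "move_arm", "kwargs": {
  "rows": [
    [0,0,0.4,0,0,0,-1],
    [0,0,0.3,0,0,0,-1],
    [0,0,0.2,0,0,0,-1],
    [0,0,0.2,0,0,0,-1],
    [0,0,0.1,0,0,0,-1],
    [0,0,0,0,0,0,-1],
    [0,0,0,0,0,0,-1]
  ]
}}

```text
time: 45.03
tool_pos: [0.5318, 0.0153, 0.1505]
tool_rot: [-0.0, 1.0, 0.0, 0.001]
contact_force: [-1.2, 1.9, 4.3]
gripper_width: 0.392
grasp_force: 60.9
```

Request:
{"fn": "move_arm", "kwargs": {
  "rows": [
    [0,0,0,0,0,0,0.2],
    [0,0,0,0,0,0,0.6],
    [0,0,0,0,0,0,1],
    [0,0,0,0,0,0,1],
    [0,0,0,0,0,0,1],
    [0,0,-1,0,0,0,1],
    [0,0,-2,0,0,0,1],
    [0,0,-2,0,0,0,1],
    [0,0,-2,0,0,0,1],
    [0,0,-1,0,0,0,1],
    [0,0,0,0,0,0,1]
  ]
}}

```text
time: 45.95
tool_pos: [0.5329, 0.015, 0.2332]
tool_rot: [0.0, 1.0, 0.0, 0.003]
contact_force: [-0.3, 0.0, -0.3]
gripper_width: 1.001
grasp_force: 0.0
```

Request:
{"fn": "move_arm", "kwargs": {
  "rows": [
    [0.3,1,0,0,0,0,1],
    [0.6,2,0,0,0,0,1],
    [0.6,2.5,0,0,0,0,1],
    [0.8,3,0,0,0,0,1],
    [0.8,3,0,0,0,0,1],
    [0.8,3,0,0,0,0,1],
    [0.8,3,0,0,0,0,1],
    [0.8,3,0,0,0,0,1],
    [0.8,3,0,0,0,0,1],
    [0.7,3,0,0,0,0,1],
    [0.5,2,0,0,0,0,1],
    [0.3,1,0,0,0,0,1],
    [0.1,1,0,0,0,0,1],
    [0,0,0,0,0,0,1],
    [0,0,0,0,0,0,1]
  ]
}}

```text
time: 47.2
tool_pos: [0.6099, -0.2893, 0.2284]
tool_rot: [-0.001, 1.0, 0.0, -0.001]
contact_force: [0.5, 0.2, 0.4]
gripper_width: 0.997
grasp_force: 0.0
```

Down to about 0.130 (9.8 cm).

Request:
{"fn": "move_arm", "kwargs": {
  "rows": [
    [0,0,1.5,0,0,0,1],
    [0,0,2.7,0,0,0,1],
    [0,0,2.7,0,0,0,1],
    [0,0,1.8,0,0,0,1],
    [0,0,0.7,0,0,0,1],
    [0,0,0.3,0,0,0,1],
    [0,0,0,0,0,0,1],
    [0,0,0,0,0,0,-1],
    [0,0,0,0,0,0,-1],
    [0,0,0,0,0,0,-1],
    [0,0,0,0,0,0,-1],
    [0,0,0,0,0,0,-1],
    [0,0,0,0,0,0,-1],
    [0,0,0,0,0,0,-1],
    [0,0,0,0,0,0,-1],
    [0,0,0,0,0,0,-1]
  ]
}}

```text
time: 48.53
tool_pos: [0.611, -0.2898, 0.1338]
tool_rot: [0.0, 1.0, 0.0, 0.001]
contact_force: [-0.7, 2.1, 5.6]
gripper_width: 0.391
grasp_force: 59.9
```

Request:
{"fn": "move_arm", "kwargs": {
  "rows": [
    [0,0,0,0,0,0,-1],
    [0,0,-0.3,0,0,0,-1],
    [0,0,-0.7,0,0,0,-1],
    [0,0,-1,0,0,0,-1],
    [0,0,-1.5,0,0,0,-1],
    [0,0,-1.5,0,0,0,-1],
    [0,0,-1.5,0,0,0,-1],
    [0,0,-1,0,0,0,-1],
    [0,0,-0.5,0,0,0,-1],
    [0,0,0,0,0,0,-1]
  ]
}}

```text
time: 49.37
tool_pos: [0.6112, -0.2904, 0.2152]
tool_rot: [0.001, 1.0, 0.0, 0.002]
contact_force: [0.2, 0.3, -4.4]
gripper_width: 0.394
grasp_force: 60.0
```

Request:
{"fn": "move_arm", "kwargs": {
  "rows": [
    [0,-0.4,0,0,0,0,-1],
    [-0.1,-0.9,0,0,0,0,-1],
    [-0.3,-1.5,0,0,0,0,-1],
    [-0.4,-2,0,0,0,0,-1],
    [-0.4,-2.1,0,0,0,0,-1],
    [-0.4,-2.1,0,0,0,0,-1],
    [-0.4,-2.1,0,0,0,0,-1],
    [-0.4,-2.1,0,0,0,0,-1],
    [-0.4,-2.1,0,0,0,0,-1],
    [-0.4,-2.1,0,0,0,0,-1],
    [-0.3,-1.9,0,0,0,0,-1],
    [-0.2,-1.4,0,0,0,0,-1],
    [-0.2,-0.9,0,0,0,0,-1],
    [0,-0.5,0,0,0,0,-1],
    [0,0,0,0,0,0,-1],
    [0,0,0,0,0,0,-1]
  ]
}}

```text
time: 50.7
tool_pos: [0.5713, -0.069, 0.2123]
tool_rot: [0.0, 1.0, 0.0, -0.0]
contact_force: [0.0, -0.5, -4.4]
gripper_width: 0.391
grasp_force: 60.3
```

Request:
{"fn": "move_arm", "kwargs": {
  "rows": [
    [0,0,0.7,0,0,0,-1],
    [0,0,1.4,0,0,0,-1],
    [0,0,1.5,0,0,0,-1],
    [0,0,1.5,0,0,0,-1],
    [0,0,0.8,0,0,0,-1],
    [0,0,0.4,0,0,0,-1],
    [0,0,0.3,0,0,0,-1],
    [0,0,0,0,0,0,-1],
    [0,0,0,0,0,0,-1]
  ]
}}

```text
time: 51.45
tool_pos: [0.5717, -0.069, 0.1469]
tool_rot: [0.0, 1.0, 0.0, 0.001]
contact_force: [0.4, -0.0, -4.2]
gripper_width: 0.39
grasp_force: 60.3
```

Request:
{"fn": "move_arm", "kwargs": {
  "rows": [
    [0,0,0.4,0,0,0,-1],
    [0,0,0.3,0,0,0,-1],
    [0,0,0.2,0,0,0,-1],
    [0,0,0.2,0,0,0,-1],
    [0,0,0,0,0,0,-1],
    [0,0,0,0,0,0,-1]
  ]
}}

```text
time: 51.95
tool_pos: [0.5716, -0.0688, 0.1358]
tool_rot: [0.0, 1.0, 0.0, 0.001]
contact_force: [0.0, 1.0, -1.3]
gripper_width: 0.39
grasp_force: 60.5
```

Seated; release, rise and retreat to the right.

Request:
{"fn": "move_arm", "kwargs": {
  "rows": [
    [0,0,0.1,0,0,0,-1],
    [0,0,0,0,0,0,0.2],
    [0,0,0,0,0,0,0.6],
    [0,0,0,0,0,0,1],
    [0,0,0,0,0,0,1],
    [0,0,0,0,0,0,1],
    [0,0,-1,0,0,0,1],
    [0,0,-2,0,0,0,1],
    [0,0,-3,0,0,0,1],
    [0,0,-3,0,0,0,1],
    [0,0,-2,0,0,0,1],
    [0,2,0,0,0,0,1],
    [0,3,0,0,0,0,1],
    [0,3,0,0,0,0,1],
    [0,3,0,0,0,0,1],
    [0,3,0,0,0,0,1],
    [0,3,0,0,0,0,1],
    [0,3,0,0,0,0,1],
    [0,2,0,0,0,0,1],
    [0,0,0,0,0,0,1]
  ]
}}

```text
time: 53.62
tool_pos: [0.5708, -0.2926, 0.245]
tool_rot: [0.001, 1.0, -0.002, 0.0]
contact_force: [-0.5, 0.0, -0.2]
gripper_width: 1.002
grasp_force: 0.0
```

```bash
python3 - <<'E'
from h import *
f=manip.grab_frame("top");g=manip.grab_frame("side")
cv2.imwrite("pics/a9.png",np.hstack([cv2.resize(f["img"][145:275,100:350],(480,250))[:, :].copy(),cv2.resize(f["img"][145:275,212:347],(260,250))]) if 0 else np.hstack([cv2.resize(f["img"][145:275,212:347],(400,385),interpolation=cv2.INTER_CUBIC),cv2.resize(g["img"][140:400,150:410],(385,385))]))
E
```

```text
(no output)
```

View pics/a9.png

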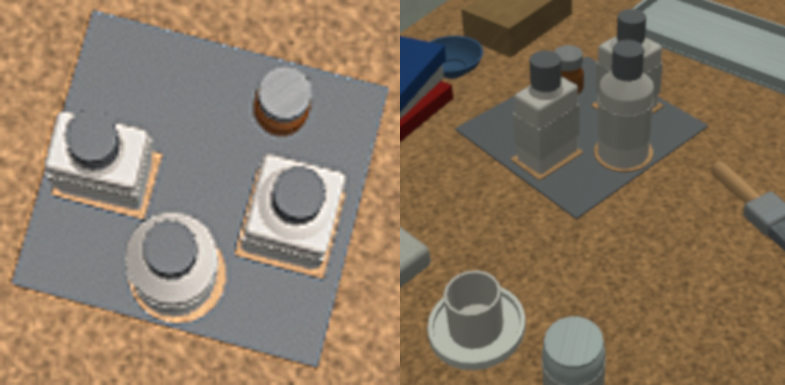

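All bottles stand on their own coasters, with caps at (92,140), (168,247) and (298,193) in the top crop. The cup stands in the saucer and the jar hasn't moved.

```bash
python3 -c "
from plant import manip
print(manip.job_done())"
```

```text
the job is handed in; nothing more can be done
None
```

I handed the job in at about 54 s of the 138 s limit. In the last pictures, each bottle stood upright on the coaster of its own shape, the cup stood in the saucer, and the jar had not moved; no verdict came back from the judge.

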